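Open the bench flood valve fully and start the pump

ROBOT

A 6-joint arm with a two-finger parallel gripper is mounted at the origin on the work surface. World frame = base frame: x ahead of the robot, y to its left, z up, the work surface at z = 0. Lengths are in m, angles in rad, forces in N, time in s.
With the tool pointing down it reaches from about 0.225 to 0.875 m from the base axis. Payload 3.4 kg.
Tool frame: the origin (TCP) lies at the very end of the fingers, on their centre line; the grasp point (between the pads) lies 19 mm behind it; z points along the fingers, y is the line along which they close (so a half turn about z gives the same grasp; the last joint's range is limited). The gripper opens to 85 mm and grips with 20 to 120 N. Pads are 22 mm wide; open, the fingers measure 114 mm over their backs; the gripper's body (76 mm by 85 mm) begins 54 mm behind the grasp point. The pads swing forward as they close: fully open they stand 13 mm farther back than shut.
Start: joints at [-1.332, 0.276, 1.505, -0, 1.361, -0.121], TCP at [0.202, -0.538, 0.231] pointing down, gripper open.
Joint ranges: [-2.89, 2.89], [-0.75, 2.08], [0.22, 2.7], [-1.18, 4.32], [0.11, 2.71], [-2.7, 2.7]. Speed limits (rad/s): [2.57, 2.57, 3.14, 3.14, 3.14, 3.14].

INTERFACE

Orientations are given as [roll, pitch, yaw] about the fixed x, y, z axes, in that order (R = Rz(yaw) Ry(pitch) Rx(roll)).
In Python, from workcell import env gives the robot as it stands.
- The arm moves only by the tool send_rows, never from a script. Its argument "deltas" is a list of rows, each a list of 4 numbers: the shift along the tool's x, y, z scaled (see below), then the turn about the tool's z scaled (see below). In form: [[x, y, z, twist], ...]. A call has 1 to 8 rows; each row shifts and turns the commanded pose from where the row before left it, along the tool's axes as they then stand; what a row does not reach is not made up. The controller multiplies each number of a shift by 0.5 m and each number of a turn by 4 degrees. A row lasts 1/12 s, in which the tool goes at most 41.7 mm and 7.16 degrees, less where a joint would pass 70% of its speed; a pose out of reach is approached as far as the arm can. A call with a number of a shift or a turn outside -1 to 1 is refused whole. A call with a gripper value outside its range is refused whole. "hand" is the opening, from 0 (shut) to 1 (fully open), set as the call begins (left out, the last holds). The fingers move at their own pace and stop on an object; the grip force is fixed at half the most. Time passes only in rows, so rows that do not move let the fingers close. It gives the time, the measured TCP pose, the force, the opening and the grip force at its end, in the units of the state.
- env.get_obs(): the state, without advancing time (a new reading comes with each control period).
- env.read_camera(name): name is "scene" or "top" or "wrist"; returns (picture, depth): 400x640x3 uint8, blue, green, red; 400x640 float32, m along the optical axis (not along the pixel's ray), 0 where there is no reading.
- env.camera_info(name): a dict with "fx", "fy", "cx", "cy" (pixels), "pose" (4x4, takes a point from camera to world coordinates). Camera axes: x right, y down, z forward; pixel columns grow to the right and rows downward; lengths in m; the calibration is good to about 2 mm. A picture is of the moment at which its call begins: read the wrist's pose just before it. camera_info takes no time and is no camera call; for the wrist camera it gives the pose at the moment of the call.
- env.hand_in(): hands the job in; it is judged then, once.
The state is a dict: "t": time; "joint_pos": joint angles; "dq": joint speeds; "tau": joint torques, N m; "tcp_pos": TCP position; "tcp_rot": TCP orientation; "ft_force": force on the tool from outside, world axes, zero at the start; "moment": the same for the moment, N m; "gripper_width": opening from 0.0 (shut) to 1.0 (fully open); "grip_force": force on a finger pad.
Only numpy, scipy, OpenCV 4.12 (cv2) and the standard library are available. Lean on these libraries where they do the work, as an engineer would, in place of code of your own. Each camera call takes 0.05 s, during which the arm holds its last target. There are 200 camera calls.

TASK

Using only fingertip pushes and gripping nothing, slide the red T-handle on the grey flood valve from the white marks past the catch at the yellow marks and all the way to its second stop at the blue marks. Then press the green button right down and let go, to start the flood pump; never press green before the valve is fully open. Do not press the red button, and leave the pot tray, the single pot and the white bottle where they stand.

Things in the scene. Friction and masses are not known exactly. Their poses are not given: they have to be found in the camera images.
- valve: Fixed grey valve box, 160 (its x) by 250 (its y) by 60 mm high, origin at the centre of its underside. The T-handle slides along its +y on its top. Flat marks beside the handle's ends: white at y = -55 mm (closed), yellow at y = -5 mm (first detent), blue at y = +55 mm (second stop, fully open). A blue pipe stub sticks out 50 mm from its +x side, top 52 mm high.
- handle (a point): Middle of the red T-handle, 83 mm above the bench; moves with it. The handle is an upright bar, 100 mm long along the valve's x (always parallel to it), 28 mm thick along the valve's y; red faces from 69 to 97 mm above the bench, a black ridge 8 mm thick along its top up to 101 mm. The valve's top is 60 mm high. Fingers bearing on both red faces at once count as a grip.
- lever (a joint): Slide of the T-handle, m: 0 closed (white), 0.050 first detent (yellow), 0.110 rigid second stop (blue). Starts between 0 and 0.02. 1.5 N of friction holds it where it is left; the detent has two spring catches: the way in (near 0.037) takes about 8 N, the way on (near 0.052) about 10 N. From 0.106 it counts as fully open.
- station: Fixed grey button box, 150 mm (its x) by 85 mm (its y) by 50 mm high, origin at the centre of its underside; it carries the two round buttons 74 mm apart along its x. It stands to the left or to the right of the valve.
- start_top (a point): Centre of the top of the green button (32 mm across), facing up.
- start (a joint): Green button travel, m: 0 out, 0.006 fully down (5 N); springs back. Counts as pressed from 0.004.
- stop_top (a point): Centre of the top of the red button (32 mm across), which must not be pressed.
- stop (a joint): Red button travel, m: 0 out, 0.006 fully down.
- pot_tray: Loose black tray, 136 mm square, with four 55 mm square pots of seedlings, 77 mm high with plant tags up to 107 mm; origin at the centre of its underside. It stands on the other side of the valve from the button box. Leave it alone.
- pot: Loose single black pot, 55 mm square, 65 mm high, with a yellow tag up to 95 mm; beyond the valve. Origin at the centre of its underside. Leave it alone.
- bottle: Loose white bottle, 52 mm across, 130 mm high, blue cap; beyond the valve. Origin at the centre of its underside. Leave it alone.
Mind the look-alikes: they are no part of the job. What is meant by the station is not purple, and is the smaller of those in its own colour.

How it is judged:
On the way, in this order (a step that is already met when the one before it is completed fails the run):
1. the T-handle has been pushed past the detent to the second stop (value of joint lever above 0.106 m), for 0.2 s.
2. the green button is pressed down (value of joint start above 0.004 m), for 0.05 s.
At the end, for the whole second after the job is handed in: T-handle at the second stop (within 4 mm), both buttons up again, pot tray, pot and bottle within 15 mm of where they stood (value of joint lever above 0.106 m and value of joint each of start, stop below 0.002 m and distance of each of pot_tray, pot, bottle from where it was at the start of the episode below 0.015 m); the robot touches nothing.
It fails at once if the green button is pressed before the valve is fully open (value of joint start above 0.003 m and value of joint lever below 0.106 m).
It fails at once if the red button is pressed (value of joint stop above 0.003 m).
It fails at once if the T-handle is gripped (fingers bear on both its faces) (contact force between the fingers and lever_c2 above 1 N and contact force between the fingers and lever_c3 above 1 N).
It fails at once if the pot tray, the pot or the bottle is lifted, carried or pushed away (distance of any of pot_tray, pot, bottle from where it was at the start of the episode above 0.015 m).
It also fails if it takes over 38 s, if anything falls off the work surface, if the arm or the gripper's body presses on something with over 40 N, if the wrist force passes 120 N, or if a joint passes its speed limit or range.

## Working session

There is one attempt and no reset: what is moved stays moved. The work goes in short steps, Python scripts to look and compute and a tool call to move; the robot and the scene stay as the last step left them, time stands still between calls to the robot, and variables do not carry over. Pictures are saved under pics/ and viewed, at most 10 in all, crops included, and the job is handed in when it is done.

Besides the shell and the picture viewer there is one more tool, called after "Request:" as name(argument=value, ...) on one line, values as JSON. send_rows: Moves the arm, as the interface text tells. Shifts and turns lie within -1 to 1; 1 stands for 0.5 m of shift or 4 degrees of turn. Its arguments: {"type":"object","properties":{"deltas":{"type":"array","items":{"type":"array","items":{"type":"number","minimum":-1,"maximum":1}}},"hand":{"type":"number"}},"required":["deltas"]}

```bash
mkdir -p pics; ls
python3 - <<'E'
from workcell import env
import cv2,numpy as np
for n in("top","scene"):
    p,d=env.read_camera(n);cv2.imwrite(f"pics/{n}0.png",p);np.save(f"pics/{n}0.npy",d)
    i=env.camera_info(n);print(n,i["fx"],i["fy"],i["cx"],i["cy"]);print(np.round(i["pose"],3))
o=env.get_obs();print(o["t"],o["tcp_pos"],o["tcp_rot"],o["gripper_width"],o["ft_force"])
E
```

```text
pics
top 514.5417885217649 514.5417885217649 319.4457846497213 197.8436075647897
[[-0.02  -0.993  0.116  0.45 ]
 [-1.     0.022  0.015 -0.072]
 [-0.017 -0.116 -0.993  1.433]
 [ 0.     0.     0.     1.   ]]
scene 379.7786755385081 379.7786755385081 320.5516652446136 206.39008369926154
[[-0.21   0.721 -0.66   1.384]
 [ 0.978  0.166 -0.129  0.069]
 [ 0.017 -0.673 -0.74   0.916]
 [ 0.     0.     0.     1.   ]]
0.1 [ 0.20235932 -0.53772939  0.23056679] [-3.14003542e+00 -1.92531265e-04  3.59882392e-01] 1.0008849141424334 [0.39224935 0.07190065 0.10925647]
```

View pics/top0.png

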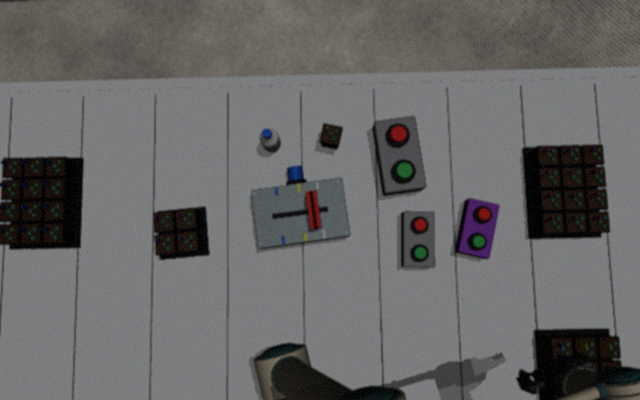

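View pics/scene0.png

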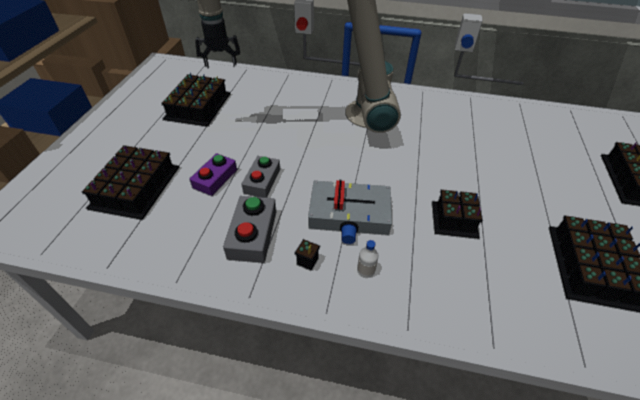

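The look-alikes for the station in the top view are the purple box at (478,228), the large grey box at (400,155) and the small grey box at (418,240). I choose the small grey one, whose green button is at (420,253) and red at (420,226). The handle is at (313,210). The blue marks are on the left at (276,190) and (283,240), so the push goes roughly along world +y.

```bash
cat > h.py <<'E'
import cv2,numpy as np
def ray(i,u,v,z):
    P=np.array(i["pose"]);d=P[:3,:3]@np.array([(u-i["cx"])/i["fx"],(v-i["cy"])/i["fy"],1]);o=P[:3,3]
    return o+d*(z-o[2])/d[2]
def dep(i,u,v,z):
    P=np.array(i["pose"]);return (P@np.array([(u-i["cx"])/i["fx"]*z,(v-i["cy"])/i["fy"]*z,z,1]))[:3]
def masks(p):
    h=cv2.cvtColor(p,cv2.COLOR_BGR2HSV);H,S,V=cv2.split(h)
    return dict(red=((H<10)|(H>170))&(S>130)&(V>70),green=(H>45)&(H<90)&(S>100)&(V>50),blue=(H>100)&(H<128)&(S>110)&(V>60),yellow=(H>20)&(H<35)&(S>90)&(V>90))
def blobs(m,amin):
    n,l,s,c=cv2.connectedComponentsWithStats(m.astype(np.uint8))
    return [(c[k],s[k,4],l==k) for k in range(1,n) if s[k,4]>=amin]
E
python3 - <<'E'
from workcell import env
from h import *
for n,x0,x1,y0,y1 in(("top",240,450,160,280),("scene",225,400,140,270)):
    p=cv2.imread(f"pics/{n}0.png");d=np.load(f"pics/{n}0.npy");i=env.camera_info(n)
    for c,m in masks(p).items():
        for (u,v),a,l in blobs(m,6):
            if not(x0<u<x1 and y0<v<y1):continue
            z=np.median(d[l]);q=dep(i,u,v,z)
            print(n,c,np.round([u,v]),a,"depth",np.round(q,3),"z60",np.round(ray(i,u,v,.06),3)[:2],"zq",np.round(ray(i,u,v,.097),3)[:2],
              np.round(cv2.minAreaRect(np.argwhere(l).astype(np.float32)[:,::-1]),2) if 0 else "")
p=cv2.imread("pics/top0.png")[165:280,240:450];cv2.imwrite("pics/crop.png",cv2.resize(p,None,fx=3.8,fy=3.8,interpolation=cv2.INTER_CUBIC))
E
```

```text
top red [316. 209.] 133 depth [ 0.576 -0.044  0.097] z60 [ 0.58  -0.043] zq [ 0.576 -0.044] 
top red [309. 210.] 139 depth [ 0.574 -0.025  0.096] z60 [ 0.577 -0.024] zq [ 0.574 -0.025] 
top red [420. 224.] 107 depth [ 0.532 -0.316  0.072] z60 [ 0.533 -0.318] zq [ 0.531 -0.311] 
top green [404. 170.] 193 depth [ 0.676 -0.276  0.095] z60 [ 0.682 -0.282] zq [ 0.675 -0.276] 
top green [420. 253.] 111 depth [ 0.458 -0.313  0.071] z60 [ 0.459 -0.315] zq [ 0.458 -0.309] 
top blue [295. 172.] 174 depth [0.683 0.013 0.049] z60 [0.681 0.013] zq [0.674 0.01 ] 
top blue [276. 191.] 22 depth [0.632 0.065 0.061] z60 [0.632 0.065] zq [0.627 0.061] 
top blue [283. 240.] 28 depth [0.5   0.049 0.061] z60 [0.5   0.049] zq [0.499 0.045] 
top yellow [298. 188.] 25 depth [0.64  0.005 0.059] z60 [0.639 0.005] zq [0.634 0.003] 
top yellow [305. 236.] 24 depth [ 0.508 -0.011  0.06 ] z60 [ 0.508 -0.011] zq [ 0.506 -0.012] 
scene red [256. 174.] 60 depth [ 0.538 -0.312  0.07 ] z60 [ 0.528 -0.317] zq [ 0.565 -0.3  ] 
scene red [336. 194.] 92 depth [ 0.594 -0.038  0.098] z60 [ 0.558 -0.043] zq [ 0.593 -0.038] 
s
[... 410 characters left out ...]
epth [ 0.776 -0.087  0.07 ] z60 [ 0.769 -0.089] zq [ 0.796 -0.082] 
scene green [301. 249.] 8 depth [ 0.796 -0.097  0.072] z60 [ 0.787 -0.099] zq [ 0.813 -0.092] 
scene blue [368. 186.] 8 depth [0.502 0.051 0.06 ] z60 [0.502 0.051] zq [0.54  0.052] 
scene blue [368. 218.] 16 depth [0.632 0.067 0.06 ] z60 [0.632 0.067] zq [0.665 0.067] 
scene blue [348. 234.] 241 depth [0.691 0.018 0.041] z60 [0.706 0.019] zq [0.735 0.021] 
scene blue [370. 245.] 62 depth [0.782 0.084 0.127] z60 [0.73  0.085] zq [0.759 0.085] 
scene yellow [350. 185.] 10 depth [ 0.508 -0.008  0.058] z60 [ 0.51  -0.008] zq [ 0.548 -0.005] 
scene yellow [348. 216.] 16 depth [0.641 0.008 0.06 ] z60 [0.641 0.008] zq [0.673 0.01 ]
```

View pics/crop.png

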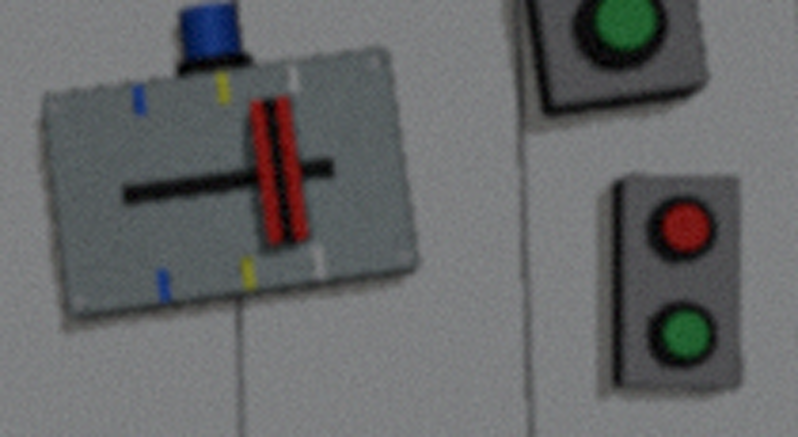

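The crop confirms the choice. The handle, with its black ridge, stands just past white, and the small grey station to its right has red above and green below. Measured button spacing is 74 mm and the mark spacing 60 mm, and the button and mark heights fit, so all agree with the description. Valve yaw is about 0.12 rad, handle at (0.575, -0.035). I shut the fingers and turn so tool x lies along the push.

Request:
send_rows(deltas=[[0, 0, 0, -1], [0, 0, 0, -1], [0, 0, 0, -1], [0, 0, 0, -1], [0, 0, 0, -1], [0, 0, 0, -1], [0, 0, 0, -1], [0, 0, 0, -1]], hand=0)

```text
t: 0.77
tcp_pos: [0.2024, -0.5379, 0.2308]
tcp_rot: [-3.141, -0.001, 0.922]
ft_force: [0.5, -1.2, 0.4]
gripper_width: 0.003
grip_force: 0.0
```

Request:
send_rows(deltas=[[0, 0, 0, -1], [0, 0, 0, -1], [0, 0, 0, -1], [0, 0, 0, -1], [0, 0, 0, -1], [0, 0, 0, -1], [0, 0, 0, -1], [0, 0, 0, -1]])

```text
t: 1.43
tcp_pos: [0.2024, -0.5379, 0.2308]
tcp_rot: [-3.141, -0.001, 1.48]
ft_force: [0.3, -0.2, 1.1]
gripper_width: -0.001
grip_force: 0.0
```

Request:
send_rows(deltas=[[0, 0, 0, -1], [0, 0, 0, -1], [0, 0, 0, -1], [0, 0, 0, -0.1]])

```text
t: 1.77
tcp_pos: [0.2024, -0.5379, 0.2308]
tcp_rot: [-3.141, -0.001, 1.695]
ft_force: [0.8, -0.2, -0.3]
gripper_width: -0.0
grip_force: 0.0
```

Request:
send_rows(deltas=[[0.035, 0.036, 0, 0], [0.035, 0.036, 0, 0], [0.035, 0.036, 0, 0], [0.035, 0.036, 0, 0], [0.035, 0.036, 0, 0], [0.035, 0.036, 0, 0], [0.035, 0.036, 0, 0], [0.035, 0.036, 0, 0]])

```text
t: 2.43
tcp_pos: [0.3288, -0.3805, 0.2311]
tcp_rot: [-3.141, -0.0, 1.691]
ft_force: [1.2, 0.0, -0.8]
gripper_width: -0.002
grip_force: 0.0
```

Request:
send_rows(deltas=[[0.035, 0.036, 0, 0], [0.035, 0.036, 0, 0], [0.035, 0.036, 0, 0], [0.035, 0.036, 0, 0], [0.035, 0.036, 0, 0], [0.035, 0.036, 0, 0], [0.035, 0.036, 0, 0], [0.035, 0.036, 0, 0]])

```text
t: 3.1
tcp_pos: [0.4546, -0.2239, 0.2311]
tcp_rot: [-3.141, -0.0, 1.692]
ft_force: [-0.1, -0.5, 0.3]
gripper_width: -0.003
grip_force: 0.0
```

Request:
send_rows(deltas=[[0.033, 0.036, 0, 0], [0.033, 0.036, 0, 0], [0.033, 0.036, 0, 0], [0.033, 0.036, 0, 0], [0.033, 0.036, 0, 0], [0.033, 0.036, 0, 0], [0.033, 0.036, 0, 0], [0.033, 0.036, 0, 0]])

```text
t: 3.77
tcp_pos: [0.5814, -0.0754, 0.231]
tcp_rot: [-3.141, -0.0, 1.692]
ft_force: [1.1, -0.4, -0.4]
gripper_width: -0.001
grip_force: 0.0
```

Request:
send_rows(deltas=[[0, 0, 0.03, 0], [0, 0, 0.03, 0], [0, 0, 0.03, 0], [0, 0, 0.03, 0], [0, 0, 0.03, 0], [0, 0, 0.03, 0], [0, 0, 0.03, 0], [0, 0, 0, 0]])

```text
t: 4.43
tcp_pos: [0.5785, -0.076, 0.123]
tcp_rot: [-3.135, -0.002, 1.692]
ft_force: [-0.7, -0.3, 0.7]
gripper_width: 0.005
grip_force: 0.0
```

Run:
```python
from workcell import env
import cv2
o=env.get_obs();print(o["t"],o["tcp_pos"],o["ft_force"])
a=env.read_camera("scene")[0][130:260,270:420]
cv2.imwrite("pics/s1.png",cv2.resize(a,None,fx=4,fy=4,interpolation=2))
```

```text
4.4333 [ 0.57848695 -0.07599473  0.12302386] [-0.66851544 -0.26491494  0.72101731]
```

View pics/s1.png

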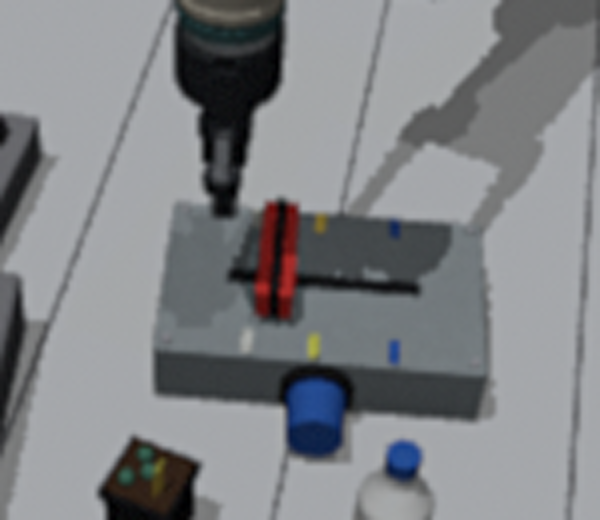

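The shut fingers at (225,205) in the crop hang behind the handle at (278,260), with a clear gap. I go down and then push.

Request:
send_rows(deltas=[[0, 0, 0.024, 0], [0, 0, 0.024, 0], [0, 0, 0.024, 0], [0, 0, 0.024, 0], [0, 0, 0, 0]])

```text
t: 4.9
tcp_pos: [0.5799, -0.0763, 0.0772]
tcp_rot: [-3.139, -0.001, 1.692]
ft_force: [-1.0, -0.2, 0.1]
gripper_width: 0.001
grip_force: 0.0
```

Request:
send_rows(deltas=[[0.02, 0, 0, 0], [0.02, 0, 0, 0], [0.02, 0, 0, 0], [0.02, 0, 0, 0], [0.02, 0, 0, 0]])

```text
t: 5.32
tcp_pos: [0.5758, -0.0272, 0.0795]
tcp_rot: [3.139, 0.004, 1.694]
ft_force: [0.7, -2.5, -0.6]
gripper_width: 0.004
grip_force: 1.2
```

Request:
send_rows(deltas=[[0.02, 0, 0, 0], [0.02, 0, 0, 0], [0.02, 0, 0, 0], [0.02, 0, 0, 0]])

```text
t: 5.65
tcp_pos: [0.5706, 0.014, 0.0792]
tcp_rot: [3.139, 0.0, 1.693]
ft_force: [1.5, -1.3, 1.1]
gripper_width: 0.001
grip_force: 1.1
```

Request:
send_rows(deltas=[[0.012, 0, 0, 0], [0.012, 0, 0, 0], [0.008, 0, 0, 0], [0, 0, 0, 0]])

```text
t: 5.98
tcp_pos: [0.5672, 0.03, 0.0781]
tcp_rot: [-3.14, -0.001, 1.694]
ft_force: [0.0, -0.7, 0.5]
gripper_width: 0.0
grip_force: 0.0
```

Request:
send_rows(deltas=[[0.004, 0, 0, 0], [0.004, 0, 0, 0], [0, 0, 0, 0]])

```text
t: 6.23
tcp_pos: [0.5668, 0.0328, 0.0779]
tcp_rot: [-3.14, -0.0, 1.693]
ft_force: [-0.3, -0.1, 0.1]
gripper_width: -0.0
grip_force: 0.1
```

Request:
send_rows(deltas=[[0.004, 0, 0, 0], [0.004, 0, 0, 0], [0, 0, 0, 0]])

```text
t: 6.48
tcp_pos: [0.5669, 0.0329, 0.078]
tcp_rot: [-3.14, 0.007, 1.695]
ft_force: [-0.7, -11.0, -0.9]
gripper_width: 0.003
grip_force: 5.4
```

Run:
```python
from workcell import env
from h import *
o=env.get_obs();print(o["t"],o["tcp_pos"],o["ft_force"])
p,d=env.read_camera("scene");i=env.camera_info("scene")
for (u,v),a,l in blobs(masks(p)["red"],20):
    if 300<u<420 and 150<v<240: print(u,v,a,ray(i,u,v,.097))
cv2.imwrite("pics/s2.png",cv2.resize(p[130:260,270:420],None,fx=4,fy=4,interpolation=2))
```

```text
6.4833 [0.56689718 0.03288808 0.07803894] [ -0.6874341  -11.03102953  -0.92751582]
372.3611111111111 198.80555555555554 72 [0.58901839 0.06998036 0.097     ]
366.1219512195122 202.58536585365854 41 [0.60848195 0.05383773 0.097     ]
```

View pics/s2.png

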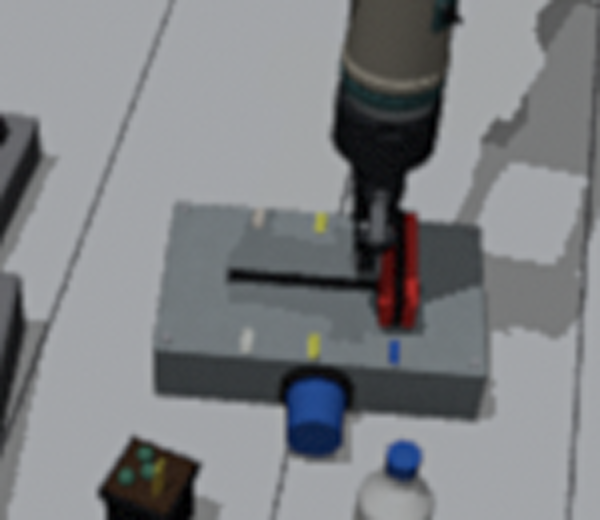

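The handle is level with the blue mark at (395,350), and the force jumped to 11 N with the TCP stalled, so this is the rigid stop. I press slightly more and hold, then back off and rise.

Request:
send_rows(deltas=[[0.004, 0, 0, 0], [0, 0, 0, 0], [0, 0, 0, 0], [0, 0, 0, 0]])

```text
t: 6.87
tcp_pos: [0.5669, 0.0329, 0.0781]
tcp_rot: [-3.14, 0.01, 1.696]
ft_force: [-0.5, -15.4, -1.1]
gripper_width: -0.006
grip_force: 7.8
```

Request:
send_rows(deltas=[[-0.03, 0, 0, 0], [-0.03, 0, 0, 0], [-0.03, 0, -0.03, 0], [-0.03, 0, -0.03, 0], [0, 0, -0.05, 0], [0, 0, -0.05, 0], [0, 0, -0.05, 0], [0, 0, 0, 0]])

```text
t: 7.53
tcp_pos: [0.5772, -0.0214, 0.1884]
tcp_rot: [3.132, 0.002, 1.692]
ft_force: [0.6, -0.7, 0.0]
gripper_width: 0.001
grip_force: 0.0
```

Run:
```python
from workcell import env
from h import *
for n in("top","scene"):
    p,d=env.read_camera(n);i=env.camera_info(n)
    for c in("red","green"):
        for (u,v),a,l in blobs(masks(p)[c],15):
            q=dep(i,u,v,np.median(d[l]))
            if .4<q[0]<.68 and -.36<q[1]<.15: print(n,c,a,np.round(q,3),np.round(ray(i,u,v,.071),3))
o=env.get_obs();R=cv2.Rodrigues(np.array([0,0,o["tcp_rot"][2]]))[0]@np.diag([1,-1,-1.])
print(o["tcp_pos"],R.T@(np.array([.459,-.313,.12])-o["tcp_pos"]))
```

```text
top red 73 [0.556 0.065 0.096] [0.558 0.068 0.071]
top red 59 [0.557 0.046 0.096] [0.559 0.049 0.071]
top red 110 [ 0.532 -0.316  0.071] [ 0.532 -0.316  0.071]
top green 197 [ 0.676 -0.276  0.095] [ 0.68  -0.28   0.071]
top green 117 [ 0.459 -0.313  0.071] [ 0.459 -0.313  0.071]
scene red 61 [ 0.538 -0.313  0.07 ] [ 0.539 -0.312  0.071]
scene red 102 [0.582 0.051 0.094] [0.559 0.051 0.071]
scene red 88 [0.586 0.07  0.096] [0.562 0.07  0.071]
scene green 50 [ 0.466 -0.311  0.07 ] [ 0.467 -0.31   0.071]
[ 0.57458671 -0.02091497  0.18424052] [-0.27584805 -0.15027244  0.06424052]
```

The handle has travelled 92 mm from about 0.0186, so the lever is near 0.11. Next I go to above green at (0.459, -0.313).

Request:
send_rows(deltas=[[-0.046, -0.025, 0, 0], [-0.046, -0.025, 0, 0], [-0.046, -0.025, 0, 0], [-0.046, -0.025, 0, 0], [-0.046, -0.025, 0, 0], [-0.046, -0.025, 0, 0], [-0.046, -0.025, 0, 0], [-0.046, -0.025, 0, 0]])

```text
t: 8.3
tcp_pos: [0.4957, -0.2161, 0.1815]
tcp_rot: [-3.139, -0.002, 1.693]
ft_force: [0.3, 0.1, -0.5]
gripper_width: 0.004
grip_force: 0.0
```

Request:
send_rows(deltas=[[-0.046, -0.025, 0, 0], [-0.046, -0.025, 0, 0], [-0.046, -0.025, 0, 0], [-0.046, -0.025, 0, 0], [0, 0, 0.04, 0], [0, 0, 0.04, 0], [0, 0, 0.04, 0], [0, 0, 0, 0]])

```text
t: 8.97
tcp_pos: [0.4556, -0.3105, 0.118]
tcp_rot: [-3.134, -0.009, 1.692]
ft_force: [-0.9, 0.4, -0.3]
gripper_width: 0.001
grip_force: 0.0
```

Run:
```python
from workcell import env
import cv2
o=env.get_obs();print(o["t"],o["tcp_pos"],o["ft_force"])
a=env.read_camera("scene")[0][110:240,210:360]
cv2.imwrite("pics/s3.png",cv2.resize(a,None,fx=4,fy=4,interpolation=2))
```

```text
8.9667 [ 0.45557865 -0.3105293   0.11802103] [-0.90843979  0.3737045  -0.34315626]
```

View pics/s3.png

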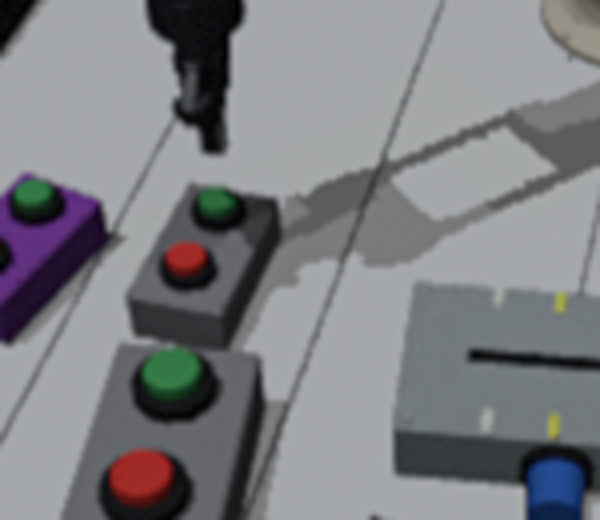

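The fingertip at (213,150) in the crop hangs over the small grey station's green button at (215,203), within 3 mm of it in plan. I go down and press.

Request:
send_rows(deltas=[[0, 0, 0.03, 0], [0, 0, 0.03, 0], [0, 0, 0.02, 0], [0, 0, 0, 0]])

```text
t: 9.35
tcp_pos: [0.458, -0.3121, 0.0818]
tcp_rot: [-3.139, -0.003, 1.693]
ft_force: [-0.9, 0.0, -0.2]
gripper_width: 0.004
grip_force: 0.0
```

Request:
send_rows(deltas=[[0, 0, 0.01, 0], [0, 0, 0.008, 0], [0, 0, 0.006, 0], [0, 0, 0, 0]])

```text
t: 9.68
tcp_pos: [0.4593, -0.3135, 0.0714]
tcp_rot: [3.141, 0.001, 1.693]
ft_force: [0.2, 0.4, 2.2]
gripper_width: -0.002
grip_force: 0.8
```

Request:
send_rows(deltas=[[0, 0, 0.006, 0], [0, 0, 0.006, 0], [0, 0, 0, 0], [0, 0, 0, 0]])

```text
t: 10.02
tcp_pos: [0.4593, -0.3135, 0.066]
tcp_rot: [3.141, 0.001, 1.693]
ft_force: [-0.5, 0.4, 5.1]
gripper_width: 0.001
grip_force: 2.7
```

Request:
send_rows(deltas=[[0, 0, 0.004, 0], [0, 0, 0.002, 0], [0, 0, 0, 0], [0, 0, 0, 0]])

```text
t: 10.35
tcp_pos: [0.4594, -0.3136, 0.0658]
tcp_rot: [3.14, 0.002, 1.693]
ft_force: [-3.5, 4.3, 22.2]
gripper_width: 0.001
grip_force: 11.0
```

The button has bottomed out: 22 N with the TCP stalled. I let go and rise.

Request:
send_rows(deltas=[[0, 0, -0.03, 0], [0, 0, -0.04, 0], [0, 0, -0.05, 0], [0, 0, -0.05, 0], [0, 0, -0.05, 0], [0, 0, 0, 0], [0, 0, 0, 0]])

```text
t: 10.93
tcp_pos: [0.4596, -0.3139, 0.1737]
tcp_rot: [3.139, 0.003, 1.693]
ft_force: [-0.1, 0.1, -0.4]
gripper_width: -0.002
grip_force: 0.0
```

Run:
```python
from workcell import env
from h import *
p,d=env.read_camera("top");i=env.camera_info("top")
for c in("red","green"):
    for (u,v),a,l in blobs(masks(p)[c],15):
        q=dep(i,u,v,np.median(d[l]))
        if .4<q[0]<.6 and -.36<q[1]<.15: print(c,a,np.round(q,3))
cv2.imwrite("pics/t9.png",p);o=env.get_obs();print(o["t"],o["tcp_pos"],o["ft_force"])
```

```text
red 139 [0.564 0.066 0.096]
red 141 [0.566 0.047 0.095]
red 109 [ 0.532 -0.316  0.071]
green 75 [ 0.46  -0.31   0.071]
10.9833 [ 0.45873567 -0.31311513  0.17224094] [ 0.67453638  0.22561027 -0.27963158]
```

View pics/t9.png

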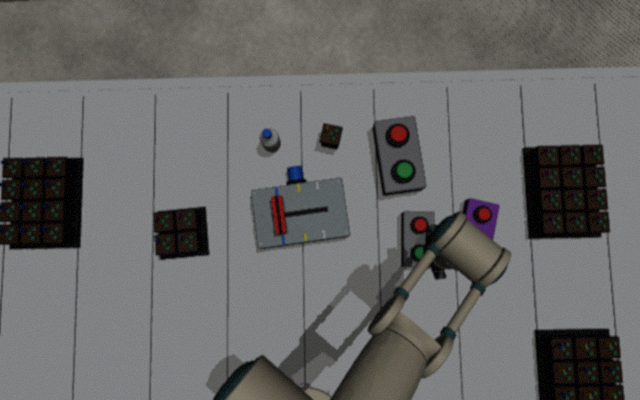

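The handle is at the blue marks (279,215) and both buttons are up at 71 mm. The tray (181,232), pot (331,135) and bottle (270,140) have not moved, and the arm touches nothing.

```bash
python3 -c "
from workcell import env
print(env.hand_in())"
```

```text
the job is handed in; nothing more can be done
None
```

The T-handle is at its second stop by the blue marks, green was then pressed fully down and released, nothing else was moved, and the job is handed in at about 11 s (no verdict was returned).

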